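# Open the studio padlock and present it

### The arm

A 6-joint arm with a two-finger parallel gripper is mounted at the origin on the work surface. World frame = base frame: x ahead of the robot, y to its left, z up, the work surface at z = 0. Lengths are in m, angles in degrees, forces in N, time in s.
With the tool pointing down it reaches from about 0.4 to 0.825 m from the base axis. Payload 7 kg.
Tool frame: the origin (TCP) lies at the very end of the fingers, on their centre line; the grasp point (between the pads) lies hold_point_z behind it (hold_point_z is the distance from the TCP to the grasp point, in m); z points along the fingers, y is the direction in which the jaws open and shut (so a half turn about z gives the same grasp; the last joint's range is limited). The gripper opens to 88 mm and grips with 3 to 60 N. Pads are 19 mm wide; open, the fingers measure 130 mm over their backs; the gripper's body (78 mm by 193 mm) begins 47 mm behind the grasp point.
Start: joints at [93.455, 20.546, 0.682, 0, -70.136, -16.507], TCP at [0.152, 0.658, 0.227] pointing down, gripper open.
Joint ranges: [-176.03, 176.03], [-82.01, 121.73], [-58.28, 71.71], [-173.87, 95.51], [-174.79, -0.11], [-173.66, 173.66]. Speed limits (degrees/s): [136.94, 136.94, 172.46, 180, 180, 180].

### API

Orientations are given as [roll, pitch, yaw] about the fixed x, y, z axes, in that order (R = Rz(yaw) Ry(pitch) Rx(roll)).
In Python, from plant import get_obs, snapshot, close_job, hold_point_z gives the robot as it stands. The module is installed in compiled form; this text tells all that it offers.
- The arm moves only by the tool jog_arm, never from a script. Its argument "commands" is a list of rows, each a list of 4 numbers: the shift along the world's x, y, z in mm, then the turn about the world's z in degrees. In form: [[x, y, z, turn], ...]. A call has exactly 10 rows; each row shifts and turns the commanded pose from where the row before left it; what a row does not reach is not made up. A row lasts 1/12 s, in which the tool goes at most 41.7 mm and 7.16 degrees, less where a joint would pass 70% of its speed; a pose out of reach is approached as far as the arm can. A call is refused whole if a number of a shift passes 41.7 or a number of a turn 7.16, either way. A call with a gripper value outside its range is refused whole. "fingers" is the finger opening in mm, from 0 to 87.6, set as the call begins (left out, the last holds). The fingers move at their own pace and stop on an object; the grip force is fixed at half the most. Time passes only in rows, so rows that do not move let the fingers close, or fill a call up. It gives the time, the measured TCP pose, the force and the opening at its end, in the units of the state.
- get_obs(): the state, without advancing time (a new reading comes with each control period).
- snapshot(name): name is "scene" or "side" or "wrist"; returns a dict with "image" (384x512x3 uint8, red, green, blue), "fov_y" (degrees; the focal length in pixels is half the picture's height over the tangent of half this angle, whatever the lens; pixels are square), "cx", "cy" (the principal point, pixels), "rvec" (rotation vector, rad) and "tvec" (3), from world to camera coordinates, as OpenCV has them; the wrist camera has in their place "mount" (4x4, takes a point from camera to tool coordinates, whose origin is the TCP and whose axes are the flange's). Camera axes: x right, y down, z forward; pixel columns grow to the right and rows downward; lengths in m; the calibration is good to about 2 mm. A picture is of the moment at which its call begins: read the wrist's pose just before it. There is no depth.
- close_job(): hands the job in, once; it reports no verdict.
The state is a dict: "clock": time; "joint_pos": joint angles; "qvel": joint speeds; "tau": joint torques, N m; "tool_pos": TCP position; "orientation": TCP orientation; "force": force on the tool from outside, world axes, zero at the start; "moment": the same for the moment, N m; "opening": finger opening in m.
Only numpy, scipy, OpenCV 4.12 (cv2) and the standard library are available. Lean on these libraries where they do the work, as an engineer would, in place of code of your own. Each camera call takes 0.05 s, during which the arm holds its last target.

### The job

Slide the green glass guard along its rail, fully against the far end stop, so that the padlock underneath is uncovered. Click the lock's dial round until its red pointer is at the white mark beside the shackle, pull the shackle fully out, then pick the opened lock up out of its dock and finish while still holding it in the gripper, still, its body well clear (15 cm or more) above the bench, shackle still open and the guard still at the stop. Leave the other things on the bench where they are.

Things in the scene. Friction and masses are not known exactly. Their poses are not given: they have to be found in the camera images.
- dock: Fixed wooden dock, 240 mm long in y. Origin on the bench under the lock's centre; x points from the shackle end to the guard's rail, y along the rail. Base 16 mm high; brass fences 7 mm higher: sides at y +-37 mm, 6 thick; front ears at x -39 to -30, |y| 20 to 40; rear one 4 mm high. Under the shackle's crown only bench. Rail at x 62, y -60 to 170, top 30 mm high, red stops 50 mm high.
- guard (a joint): Sliding guard, m: 0 = centred over the dial, 0.11 = hard against the far stop (dock +y), dial uncovered. Moves along dock +y with 2 N of friction, stays where left. Its green glass pane in a dark frame, 76 x 66 mm, lies 70 to 76 mm above the bench over the dial.
- guard_grip (a point): Middle of the orange grip on the guard's carriage: 30 mm along dock x, 14 mm along dock y, its top 100 mm above the bench, this point at 88 mm; the carriage top is at 72 mm. Dock frame position: x 62 mm, y = the guard joint.
- lock: Steel combination padlock, loose in the dock, flat, dial up, shackle to its -x; body 56 (x) x 64 (y) x 26 (z) mm, 0.3 to 0.5 kg. Origin at the centre of the body's underside (16 mm above the bench in the dock); z out of the dial face. Lock axes agree with the dock's while in it, with up to 2 mm of play.
- dial (a joint): Black dial on the lock's face, rad: 0 = red pointer at the white mark at the shackle end; positive is anticlockwise from above. Starts at about +1.0 to +2.6: turn it clockwise. Clicks into a notch every 0.524 rad (30 degrees), the mark being one; needs under 0.1 N m. Range -0.6 to 3.2. The shackle comes out only with it within about 0.15 of 0.
- dial_grip (a point): Centre of the dial's grip bar, on the dial axis (lock x = y = 0), 40 mm above the lock's underside. Bar 40 mm long, 12 wide, 16 high (32 to 48 mm above the lock's underside) on a disc 46 mm across, 6 thick; one end of its top is red, the pointer. This point's x runs along the bar, -x to the red end.
- shackle (a joint): How far the shackle is out of the lock, m: 0 = shut, 0.018 = fully out. Moves along the lock's -x, needs a pull of 2 to 3 N when the dial is at the mark and stays where left; otherwise the lock holds it.
- shackle_grip (a point): Middle of the shackle's crown, a round 8 mm bar along lock y (straight for 28 mm), 70 mm from the lock's centre when shut, 13 mm above the lock's underside (29 mm above the bench in the dock). Legs 44 mm apart between centres; 38 mm free between crown and body. Lifted by the crown, the lock swings down and hangs from it.
- spool: Aluminium solder spool, 48 mm across, 36 mm high, near the dock; leave alone. Origin under its centre.
- red_lid: Red plastic lid, 64 mm across, 12 mm high, near the dock; leave alone.
- flux_jar: Flux jar with yellow cap, 52 mm across, 75 mm high, near the dock; leave alone.
- brush_cup: Blue ceramic cup, 74 mm across, 95 mm high; leave alone.
- fid_brush: Brush lying on the bench; leave alone.
- driver: Screwdriver lying on the bench; leave alone.
- lantern: Six-sided green and amber glass lantern, 60 mm across, 70 mm high; leave alone.

How it is judged (in metres and radians):
On the way, in this order (a step that is already met when the one before it is completed fails the run):
1. the guard is against its far end stop (value of joint guard above 0.105 m), for 0.1 s.
2. the dial is at the mark (value of joint dial between -0.14 and 0.14 rad and value of joint guard above 0.1 m), for 0.2 s.
3. the shackle is pulled out while the lock is in the dock (value of joint shackle above 0.0145 m and height (world z) of lock below 0.05 m), for 0.1 s.
At the end, for the whole second after the job is handed in: The gripper holds the lock still (under 5 cm/s), its body's origin more than 140 mm above the bench, touching the dock nowhere; shackle out by more than 13 mm; guard within 10 mm of its far stop (height (world z) of lock above 0.14 m and value of joint shackle above 0.013 m and value of joint guard above 0.1 m and contact force between the fingers and lock above 1 N and contact force between lock and dock below 0.1 N and linear speed of lock below 0.05 m/s); the arm keeps its last pose, push and grip.
It fails at once if a bystander is moved by more than 30 mm (distance of any of spool, red_lid, flux_jar, brush_cup, fid_brush, driver, lantern from where it was at the start of the episode above 0.03 m).
It also fails if it takes over 72 s, if anything falls off the work surface, if the arm or the gripper's body presses on something with over 40 N, if the wrist force passes 120 N, or if a joint passes its speed limit or range.

## Working session

There is one attempt and no reset: what is moved stays moved. The work goes in short steps, Python scripts to look and compute and a tool call to move; the robot and the scene stay as the last step left them, time stands still between calls to the robot, and variables do not carry over. Pictures are saved under pics/ and viewed, and the job is handed in when it is done.

Besides the shell and the picture viewer there is one more tool, called after "Emit:" in YAML: its name, and indented under it one key for each argument. jog_arm: Moves the arm, as the interface text tells. Its arguments: {"type":"object","properties":{"commands":{"type":"array","items":{"type":"array","items":{"type":"number"}}},"fingers":{"type":"number"}},"required":["commands"]}

```bash
mkdir -p pics
cat > h.py <<'E'
import numpy as np, cv2
from plant import get_obs, snapshot, hold_point_z
from scipy.spatial.transform import Rotation as R
def snap(name,fn=None):
    o=get_obs(); s=snapshot(name); im=s["image"]
    f=im.shape[0]/2/np.tan(np.radians(s["fov_y"])/2)
    K=np.array([[f,0,s["cx"]],[0,f,s["cy"]],[0,0,1]])
    if "mount" in s:
        T=np.eye(4);T[:3,:3]=R.from_euler("xyz",o["orientation"],degrees=True).as_matrix();T[:3,3]=o["tool_pos"]
        C=T@np.array(s["mount"])
    else:
        W=np.eye(4);W[:3,:3]=cv2.Rodrigues(np.array(s["rvec"],float))[0];W[:3,3]=np.ravel(s["tvec"]);C=np.linalg.inv(W)
    if fn: cv2.imwrite("pics/"+fn,im[:,:,::-1])
    np.savez("/tmp/%s.npz"%(fn or name),im=im,K=K,C=C)
    return im,K,C
def load(fn):
    d=np.load("/tmp/%s.npz"%fn); return d["im"],d["K"],d["C"]
def ray(K,C,u,v):
    d=C[:3,:3]@np.array([(u-K[0,2])/K[0,0],(v-K[1,2])/K[1,1],1]); return C[:3,3],d/np.linalg.norm(d)
def onz(K,C,u,v,z):
    p,d=ray(K,C,u,v); return p+d*(z-p[2])/d[2]
def tri(*L):
    A=np.zeros((3,3));b=np.zeros(3)
    for p,d in L:
        M=np.eye(3)-np.outer(d,d);A+=M;b+=M@p
    x=np.linalg.solve(A,b); return x,[np.linalg.norm((np.eye(3)-np.outer(d,d))@(x-p)) for p,d in L]
def proj(K,C,p):
    q=np.linalg.inv(C)@np.append(p,1); q=K@q[:3]; return q[:2]/q[2]
E
python3 - <<'E'
from h import *
print(get_obs(),hold_point_z() if callable(hold_point_z) else hold_point_z)
for n in("scene","side","wrist"):
    im,K,C=snap(n,n+"0.png");print(n,K[0,0],C.round(3).tolist())
a=[cv2.imread("pics/%s0.png"%n) for n in("scene","side","wrist")]
E
```

```text
{'clock': 0.0, 'joint_pos': array([ 9.34544101e+01,  2.05913604e+01,  6.32618505e-01, -2.01292209e-02,
       -7.01388643e+01, -1.65064139e+01]), 'qvel': array([-0.09042275,  0.00098888,  0.02188635, -0.05458068, -0.03845294,
        0.02332143]), 'tau': array([ 5.16867863e-05, -5.82704008e+01,  2.93071014e+01,  6.99741930e+00,
        7.19486197e-03, -1.48699041e-04]), 'tool_pos': array([0.15236206, 0.65704586, 0.22561476]), 'orientation': array([ 1.79901040e+02, -9.59196110e-03, -1.30588504e+01]), 'force': array([-0.19888385,  0.05023282, -0.19560092]), 'moment': array([-0.01206619, -0.08966901,  0.04871717]), 'opening': 0.08734303393671676} 0.0188
scene 420.3983932518181 [[-0.623, 0.446, -0.642, 1.249], [0.782, 0.373, -0.499, 0.555], [0.017, -0.813, -0.582, 0.751], [0.0, 0.0, 0.0, 1.0]]
side 449.19485761693824 [[0.826, -0.371, 0.424, -0.035], [-0.563, -0.515, 0.647, -0.803], [-0.022, -0.773, -0.634, 0.883], [0.0, 0.0, 0.0, 1.0]]
wrist 276.96638908529775 [[-0.225, -0.942, -0.25, 0.219], [-0.974, 0.217, 0.056, 0.642], [0.001, 0.256, -0.967, 0.384], [0.0, 0.0, 0.0, 1.0]]
```

View pics/scene0.png

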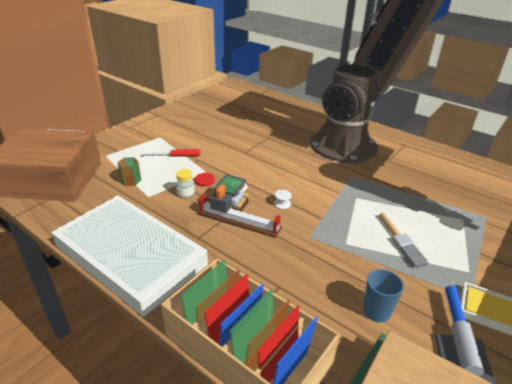

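View pics/side0.png

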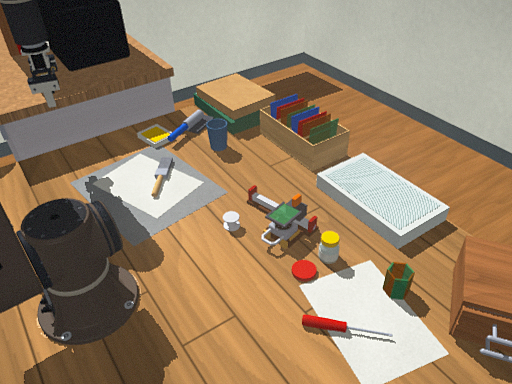

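View pics/wrist0.png

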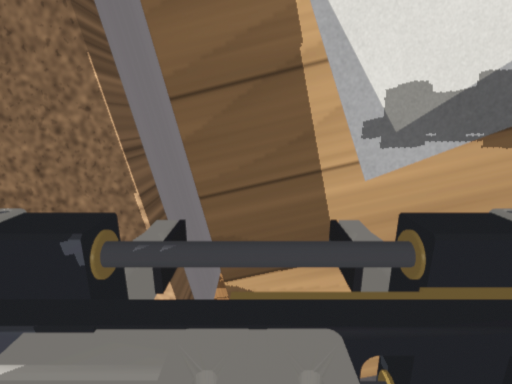

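Run:
```python
from h import *
a,K1,C1=load("scene0.png");b,K2,C2=load("side0.png")
A=cv2.resize(a[160:250,180:300],None,fx=6,fy=6,interpolation=cv2.INTER_CUBIC)
B=cv2.resize(b[170:260,230:350],None,fx=6,fy=6,interpolation=cv2.INTER_CUBIC)
cv2.imwrite("pics/za.png",A[:,:,::-1]);cv2.imwrite("pics/zb.png",B[:,:,::-1])
def blob(im,lo,hi,box):
    h=cv2.cvtColor(im,cv2.COLOR_RGB2HSV);m=cv2.inRange(h,lo,hi);k=np.zeros_like(m);x0,y0,x1,y1=box;k[y0:y1,x0:x1]=1
    n,l,s,c=cv2.connectedComponentsWithStats(m*k);return [(s[i].tolist(),c[i].round(1).tolist()) for i in range(1,n) if s[i,4]>8]
for im,bx in((a,(180,160,300,250)),(b,(230,170,350,260))):
    print("orange",blob(im,(6,150,120),(16,255,255),bx));print("red",blob(im,(0,150,60),(4,255,255),bx),blob(im,(172,150,60),(180,255,255),bx))
```

```text
orange [([216, 185, 9, 14, 91], [220.3, 191.1])]
red [([194, 173, 20, 13, 205], [204.3, 179.1]), ([199, 194, 8, 18, 74], [202.1, 201.1]), ([273, 216, 7, 17, 60], [275.9, 223.1])] []
orange [([292, 193, 10, 14, 104], [296.3, 199.4])]
red [([249, 186, 7, 11, 28], [251.1, 190.1]), ([309, 216, 8, 9, 34], [312.5, 219.7]), ([308, 225, 3, 7, 10], [308.8, 227.6])] []
```

View pics/za.png

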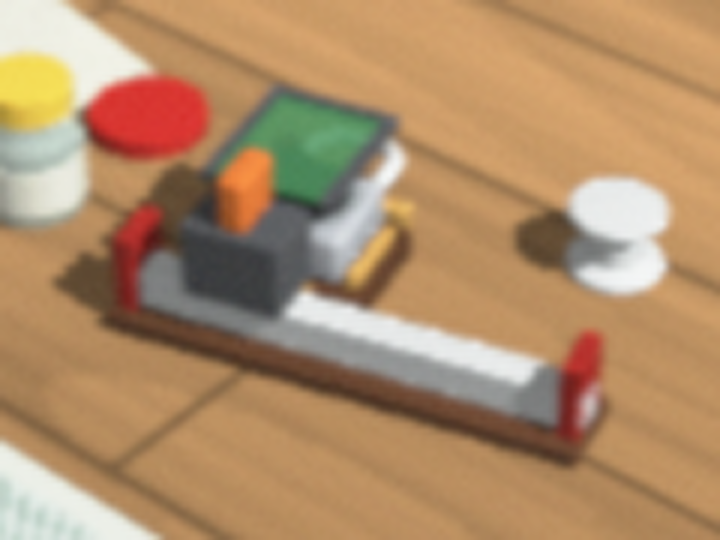

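View pics/zb.png

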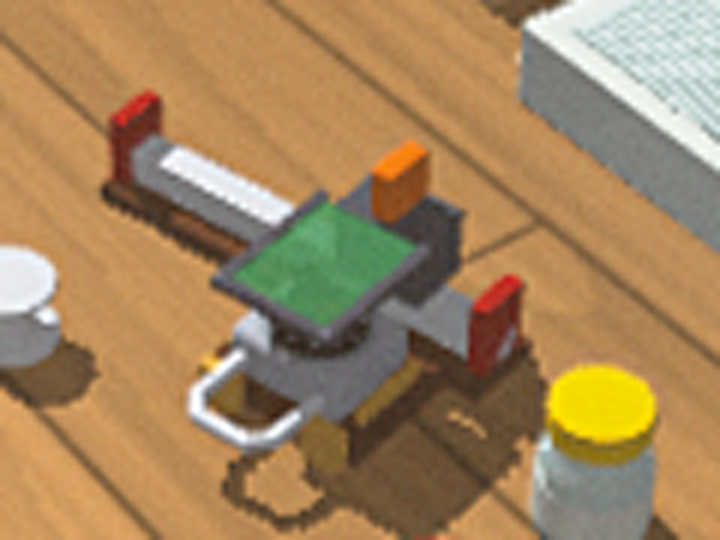

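Run:
```python
from h import *
a,K1,C1=load("scene0.png");b,K2,C2=load("side0.png")
P={"far":((278,216.7),(252.5,188)),"near":((203.7,196),(312.8,218.3)),"orangeC":((220.3,191.1),(296.3,199.4)),"oTop":((221.2,186.7),(297.2,196.3)),
"jarcap":((184,173.5),(330,236.5)),"spoolT":((283,192.5),(231,216))}
Q={}
for k,(p,q) in P.items():
    x,e=tri(ray(K1,C1,*p),ray(K2,C2,*q));Q[k]=x;print(k,x.round(4),np.round(e,4))
d=Q["far"]-Q["near"];print(np.linalg.norm(d),np.degrees(np.arctan2(d[1],d[0])))
# red lid
print("lid",onz(K1,C1,204.3,179.1,.012))
```

```text
far [0.534  0.0878 0.0492] [0.0021 0.0021]
near [ 0.5929 -0.123   0.0503] [0.0014 0.0014]
orangeC [ 0.5804 -0.0678  0.0863] [0.0011 0.0011]
oTop [ 0.579  -0.0688  0.0992] [0.0014 0.0014]
jarcap [ 0.5693 -0.2205  0.0717] [0.0004 0.0004]
spoolT [0.4224 0.0284 0.0376] [0.0005 0.0005]
0.21883484632773534 105.61720124415999
lid [ 0.49141242 -0.2183993   0.012     ]
```

Emit:
jog_arm:
  commands:
    - [21,-36,2,1.4]
    - [21,-36,2,1.4]
    - [21,-36,2,1.4]
    - [21,-36,2,1.4]
    - [21,-36,2,1.4]
    - [21,-36,2,1.4]
    - [21,-36,2,1.4]
    - [21,-36,2,1.4]
    - [21,-36,2,1.4]
    - [21,-36,2,1.4]
  fingers: 45

```text
clock: 0.98
tool_pos: [0.3625, 0.2961, 0.2468]
orientation: [-180.0, -0.0, 1.0]
force: [1.1, 1.1, 1.0]
opening: 0.0449
```

Emit:
jog_arm:
  commands:
    - [21,-36,0,1.5]
    - [21,-36,0,1.5]
    - [21,-36,0,1.5]
    - [21,-36,0,1.5]
    - [21,-36,0,1.5]
    - [21,-36,0,1.5]
    - [21,-36,0,1.5]
    - [21,-36,0,1.5]
    - [21,-36,0,1.5]
    - [8,-5,0,1]

```text
clock: 1.82
tool_pos: [0.5605, -0.0356, 0.2459]
orientation: [180.0, 0.1, 15.3]
force: [-0.5, 0.3, -0.1]
opening: 0.0451
```

Run:
```python
from h import *
im,K,C=snap("wrist","w1.png");o=get_obs();print(o["clock"],o["tool_pos"],o["orientation"],o["joint_pos"].round(1),o["opening"],C.round(3).tolist())
for p in [(.580,-.068,.1),(.52,-.085,.064),(.534,.0878,.05)]: print(proj(K,C,p))
```

```text
1.8667 [ 0.56093362 -0.03450484  0.24556666] [1.79962060e+02 8.20691989e-02 1.53367842e+01] [ 16.5   9.3 -12.1   0.  -68.7  88.9] 0.045075451838973546 [[0.266, -0.932, -0.248, 0.627], [-0.964, -0.256, -0.069, -0.018], [0.001, 0.257, -0.966, 0.404], [0.0, 0.0, 0.0, 1.0]]
[289.58227665 172.38221563]
[285.37249968 214.3398997 ]
[159.59642301 167.33549788]
```

View pics/w1.png

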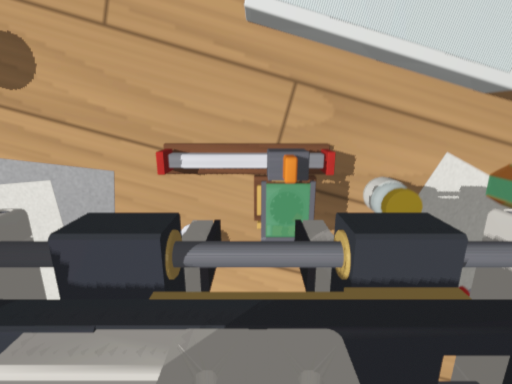

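Run:
```python
from h import *
im,K,C=load("w1.png")
cv2.imwrite("pics/w1z.png",cv2.resize(im[135:260,150:350],None,fx=4,fy=4,interpolation=cv2.INTER_CUBIC)[:,:,::-1])
h=cv2.cvtColor(im,cv2.COLOR_RGB2HSV)
for nm,lo,hi in(("o",(6,150,120),(16,255,255)),("r",(0,150,60),(4,255,255)),("g",(45,90,40),(85,255,255))):
    m=cv2.inRange(h,lo,hi);n,l,s,c=cv2.connectedComponentsWithStats(m)
    for i in range(1,n):
        if s[i,4]>60: print(nm,s[i],c[i].round(1))
```

```text
o [283 155  15  28 377] [289.7 168.6]
o [491 165  21  14 170] [504.  172.1]
r [156 149  17  25 276] [162.7 161. ]
r [321 149  14  26 266] [328.5 161.7]
g [487 177  25  26 425] [500.  188.3]
g [ 266  184   44   53 1966] [286.  207.7]
```

View pics/w1z.png

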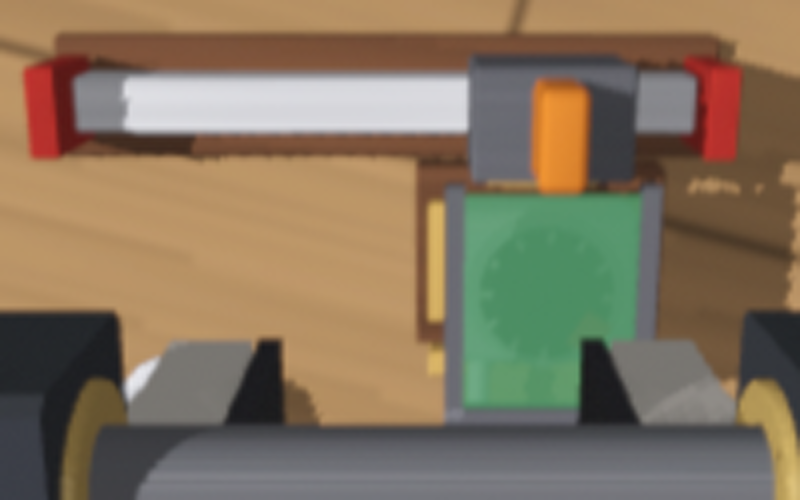

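Run:
```python
from h import *
im,K,C=load("w1.png");_,K1,C1=load("scene0.png");_,K2,C2=load("side0.png")
f=onz(K,C,160.6,162.9,.05);n=onz(K,C,330.2,163,.05);d=f-n
print(f,n,np.linalg.norm(d),np.degrees(np.arctan2(d[1],d[0])))
print("orange",onz(K,C,291,170.8,.1),tri(ray(K,C,291,170.8),ray(K1,C1,221.2,186.7),ray(K2,C2,297.2,196.3)))
```

```text
[0.54005214 0.08758166 0.05      ] [ 0.59793022 -0.12314258  0.05      ] 0.2185282056176788 105.35828079394744
orange [ 0.58213337 -0.06899669  0.1       ] (array([ 0.58029804, -0.06859427,  0.09908159]), [np.float64(0.001782716311809327), np.float64(0.002321771441136849), np.float64(0.0008731539032611875)])
```

Emit:
jog_arm:
  commands:
    - [10,-17,-10,0]
    - [10,-17,-20,0]
    - [0,0,-30,0]
    - [0,0,-30,0]
    - [0,0,-25,0]
    - [0,0,-25,0]
    - [0,0,-15,0]
    - [0,0,-12,0]
    - [0,0,0,0]
    - [0,0,0,0]

```text
clock: 2.7
tool_pos: [0.5786, -0.0645, 0.0792]
orientation: [-180.0, 0.1, 15.5]
force: [-0.2, -0.1, 0.5]
opening: 0.0449
```

Run:
```python
from h import *
im,K,C=snap("wrist","w2.png");o=get_obs();print(o["clock"],o["tool_pos"],o["orientation"],o["force"])
im,K,C=snap("scene","s2.png")
cv2.imwrite("pics/s2z.png",cv2.resize(im[120:240,160:300],None,fx=5,fy=5,interpolation=cv2.INTER_CUBIC)[:,:,::-1])
```

```text
2.75 [ 0.57928942 -0.06449523  0.08006127] [ 1.79989118e+02 -8.89707149e-03  1.54746665e+01] [0.04967671 0.45407782 0.57921256]
```

View pics/w2.png

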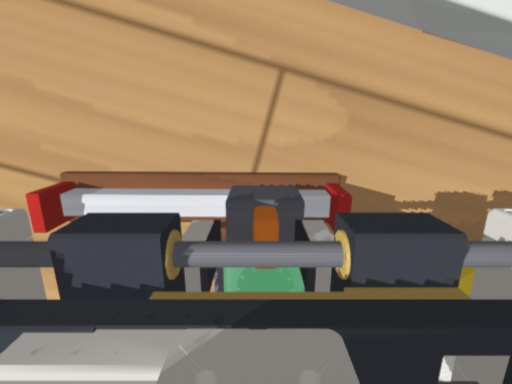

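View pics/s2z.png

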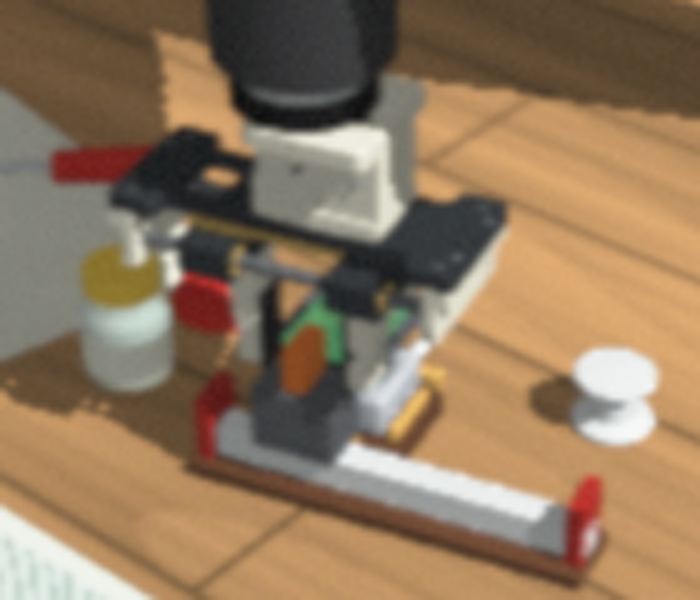

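Emit:
jog_arm:
  commands:
    - [0,-2,0,0]
    - [0,0,0,0]
    - [0,0,0,0]
    - [0,0,0,0]
    - [0,0,0,0]
    - [0,0,0,0]
    - [0,0,0,0]
    - [0,0,0,0]
    - [0,0,0,0]
    - [0,0,0,0]
  fingers: 8

```text
clock: 3.63
tool_pos: [0.5793, -0.0671, 0.0798]
orientation: [180.0, -0.0, 15.5]
force: [-0.2, -2.1, 4.1]
opening: 0.014
```

Emit:
jog_arm:
  commands:
    - [-3.3,12,0,0]
    - [-3.3,12,0,0]
    - [-3.3,12,0,0]
    - [-3.3,12,0,0]
    - [-3.3,12,0,0]
    - [-3.3,12,0,0]
    - [-3.3,12,0,0]
    - [-3.3,12,0,0]
    - [-1.7,6,0,0]
    - [0,0,0,0]

```text
clock: 4.47
tool_pos: [0.5515, 0.0355, 0.0798]
orientation: [179.9, -0.0, 15.6]
force: [5.3, -6.1, 4.7]
opening: 0.0135
```

Emit:
jog_arm:
  commands:
    - [-0.5,2,0,0]
    - [-0.5,2,0,0]
    - [-0.3,1,0,0]
    - [-0.3,1,0,0]
    - [0,0,0,0]
    - [0,0,0,0]
    - [0,0,0,0]
    - [0,0,0,0]
    - [0,0,0,0]
    - [0,0,0,0]

```text
clock: 5.3
tool_pos: [0.5513, 0.0359, 0.0798]
orientation: [179.6, 0.0, 15.5]
force: [20.6, -36.4, -4.4]
opening: 0.0141
```

Emit:
jog_arm:
  commands:
    - [0,0,0,0]
    - [0,0,0,0]
    - [0.5,-2,0,0]
    - [0,0,0,0]
    - [0,0,15,0]
    - [-5,-5,25,0]
    - [-5,-10,30,0]
    - [-10,-15,30,0]
    - [-10,-15,30,0]
    - [-10,-15,30,0]
  fingers: 50

```text
clock: 6.13
tool_pos: [0.5083, -0.0206, 0.2401]
orientation: [-179.9, 0.1, 15.5]
force: [0.7, 0.1, 0.4]
opening: 0.0498
```

Run:
```python
from h import *
im,K,C=snap("wrist","w3.png");o=get_obs();print(o["clock"],o["tool_pos"],o["orientation"],o["force"])
cv2.imwrite("pics/w3z.png",cv2.resize(im[100:260,130:330],None,fx=4,fy=4,interpolation=cv2.INTER_CUBIC)[:,:,::-1][:600])
im,K,C=snap("scene","s3.png")
A=cv2.resize(im[160:250,180:300],None,fx=5,fy=5,interpolation=cv2.INTER_CUBIC)
im,K,C=snap("side","d3.png")
B=cv2.resize(im[170:260,230:350],None,fx=5,fy=5,interpolation=cv2.INTER_CUBIC)
cv2.imwrite("pics/s3z.png",A[:,:,::-1]);cv2.imwrite("pics/d3z.png",B[:,:,::-1])
```

```text
6.1833 [ 0.50954713 -0.02238526  0.24674245] [179.94720557  -0.34833503  15.53034988] [ 0.89207279 -2.44990288  5.93727164]
```

View pics/w3z.png

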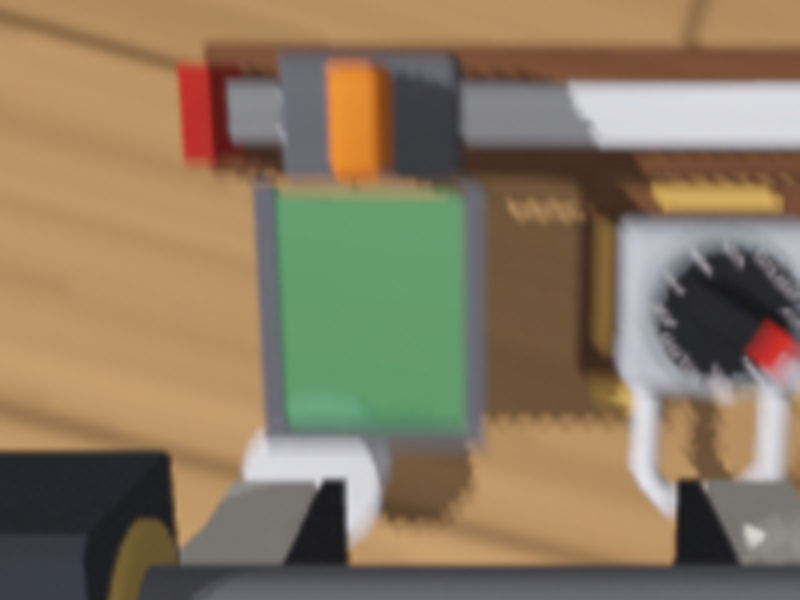

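View pics/s3z.png

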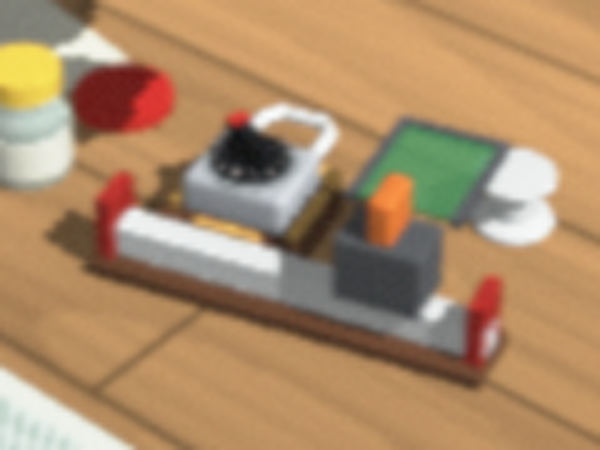

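View pics/d3z.png

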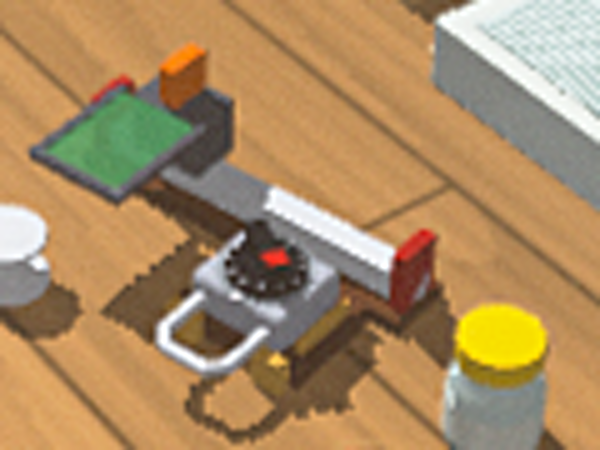

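Emit:
jog_arm:
  commands:
    - [11,-10,0,0]
    - [11,-10,0,0]
    - [11,-10,0,0]
    - [11,-10,0,0]
    - [11,-10,0,0]
    - [0,0,0,0]
    - [0,0,0,0]
    - [0,0,0,0]
    - [0,0,0,0]
    - [0,0,0,0]

```text
clock: 7.12
tool_pos: [0.5646, -0.0704, 0.2395]
orientation: [-180.0, 0.0, 15.5]
force: [0.2, -0.6, 0.7]
opening: 0.0502
```

Run:
```python
from h import *
im,K,C=snap("wrist","w4.png");o=get_obs();print(o["clock"],o["tool_pos"],o["orientation"],o["force"],o["joint_pos"])
cv2.imwrite("pics/w4z.png",cv2.resize(im[110:260,130:330],None,fx=4,fy=4,interpolation=cv2.INTER_CUBIC)[:,:,::-1][:600])
```

```text
7.1667 [ 0.56462985 -0.07044064  0.2396483 ] [-1.79993112e+02 -1.10964217e-02  1.54834119e+01] [-0.10496046 -0.21176121 -0.4042992 ] [ 1.25825153e+01  1.01178074e+01 -1.18372099e+01 -8.02265210e-03
 -6.80342493e+01  9.29038975e+01]
```

View pics/w4z.png

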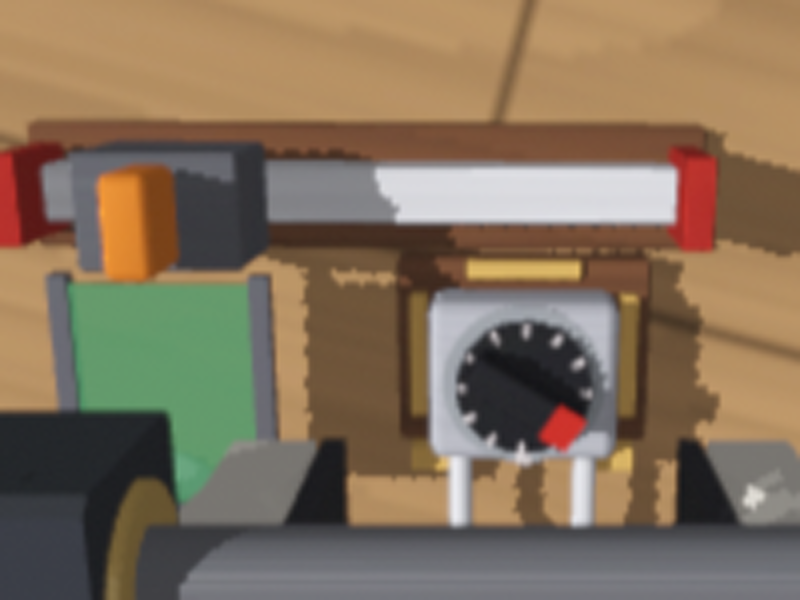

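Run:
```python
from h import *
im,K,C=load("w4.png")
F=lambda u,v,z:onz(K,C,130+u/4,110+v/4,z)
a=np.radians(15.4);u=np.array([np.cos(a),np.sin(a)]);v=np.array([-u[1],u[0]])
# disc by dark mask
b=F(523,450,.042);
D=F(524,385,.048);print("disc",D)
print("bodyL/R/bottom",F(430,385,.042),F(617,385,.042),F(524,460,.042))
L,Rr,B=F(430,385,.042),F(617,385,.042),F(524,460,.042)
print("width",np.linalg.norm(L-Rr)); ctr=(L+Rr)/2; 
c=D[:2]; 
print("v coords L,R,D",[(p[:2]@v).round(4) for p in(L,Rr,D)],"u of B,D",B[:2]@u,D[:2]@u)
o=F(132,225,.1);n=F(695,198,.05);f0=F(20,198,.05)
print("orange",o,"v:",o[:2]@v,"u",o[:2]@u,"near stop v",n[:2]@v,"far",f0[:2]@v)
r=F(564,428,.064);d=r[:2]-c;print("red",r,np.hypot(*d),"theta",np.degrees(np.arctan2(-d@v,-d@u)))
g=cv2.cvtColor(im,cv2.COLOR_RGB2HSV);m=cv2.inRange(g,(0,150,100),(6,255,255));m[:,:260]=0;m[:200]=0;m[:,290:]=0
ys,xs=np.nonzero(m);print("red c",xs.mean(),ys.mean(),len(xs));r=onz(K,C,xs.mean(),ys.mean(),.064);d=r[:2]-c;print(r,np.hypot(*d),np.degrees(np.arctan2(-d@v,-d@u)))
# shadow check two views for dial: scene3/side3
_,K1,C1=load("s3.png");_,K2,C2=load("d3.png")
P=lambda x,y,ox,oy:(ox+x/5,oy+y/5)
print("dial red tri",tri(ray(K1,C1,*P(238,118,180,160)),ray(K2,C2,*P(277,258,230,170)),ray(K,C,xs.mean(),ys.mean())))
print("disc tri",tri(ray(K1,C1,*P(251,163,180,160)),ray(K2,C2,*P(267,268,230,170)),ray(K,C,261,206.3)))
```

```text
disc [ 0.52355803 -0.0870549   0.048     ]
bodyL/R/bottom [ 0.51321371 -0.05711006  0.042     ] [ 0.53013466 -0.11786139  0.042     ] [ 0.49570821 -0.09498413  0.042     ]
width 0.063063802757715
v coords L,R,D [np.float64(-0.1913), np.float64(-0.2544), np.float64(-0.223)] u of B,D 0.4526863872137318 0.4816419271945
orange [0.55481191 0.0331181  0.1       ] v: -0.11540468567740055 u 0.5436863230246436 near stop v -0.276481331439846 far -0.06359404778877481
red [ 0.51800979 -0.10170524  0.064     ] 0.015665739027804382 theta 53.857781699885564
red c 269.97333333333336 216.41333333333333 75
[ 0.51842083 -0.10021823  0.064     ] 0.014130250403374917 53.280981842448206
dial red tri (array([ 0.5170433 , -0.10026363,  0.06163093]), [np.float64(0.000854894042268759), np.float64(0.00024025796595843286), np.float64(0.0006345057437720939)])
disc tri (array([ 0.52150211, -0.0865516 ,  0.04031245]), [np.float64(0.0010903825054913831), np.float64(0.0007872685739139432), np.float64(0.0013160297764708171)])
```

Emit:
jog_arm:
  commands:
    - [-5,-2,0,6.5]
    - [-5,-2,0,6.5]
    - [-5,-2,0,6.5]
    - [-5,-2,0,6.5]
    - [-5,-2,-15,6.5]
    - [-5,-2,-15,6.5]
    - [-5,-2,-15,6.5]
    - [-5,-2,-15,6.5]
    - [-2,-0.6,-15,7]
    - [0,0,-15,0]
  fingers: 36

```text
clock: 8.0
tool_pos: [0.5223, -0.0873, 0.1493]
orientation: [180.0, -0.0, 74.9]
force: [0.1, 0.1, 0.5]
opening: 0.0358
```

Emit:
jog_arm:
  commands:
    - [0,0,-20,0]
    - [0,0,-20,0]
    - [0,0,-20,0]
    - [0,0,-15,0]
    - [0,0,-10,0]
    - [0,0,0,0]
    - [0,0,0,0]
    - [0,0,0,0]
    - [0,0,0,0]
    - [0,0,0,0]

```text
clock: 8.83
tool_pos: [0.5236, -0.0874, 0.0655]
orientation: [179.9, -0.0, 74.5]
force: [0.3, 0.8, -0.3]
opening: 0.0358
```

Run:
```python
from h import *
im,K,C=snap("wrist","w5.png");o=get_obs();print(o["clock"],o["tool_pos"],o["orientation"],o["force"],o["joint_pos"])
im1,K,C=snap("scene");im2,K,C=snap("side")
A=cv2.resize(im1[150:250,180:300],None,fx=5,fy=5,interpolation=cv2.INTER_CUBIC)
B=cv2.resize(im2[160:260,230:350],None,fx=5,fy=5,interpolation=cv2.INTER_CUBIC)
W=cv2.resize(im[130:270,130:330],None,fx=3,fy=3)
cv2.imwrite("pics/m5.png",cv2.resize(np.hstack([A,B]),(800,333))[:,:,::-1]);cv2.imwrite("pics/w5z.png",W[:,:,::-1])
```

```text
8.8833 [ 0.52342382 -0.087362    0.0653775 ] [ 1.79917342e+02 -3.96478449e-02  7.44527644e+01] [0.33452023 0.17335671 0.33817314] [ 1.17146729e+01  1.64964575e+01 -2.92800631e+01  3.76052280e-03
 -4.41318417e+01  1.52735366e+02]
```

View pics/m5.png

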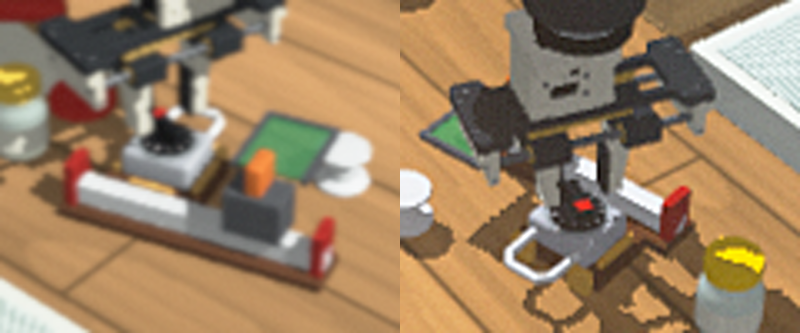

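View pics/w5z.png

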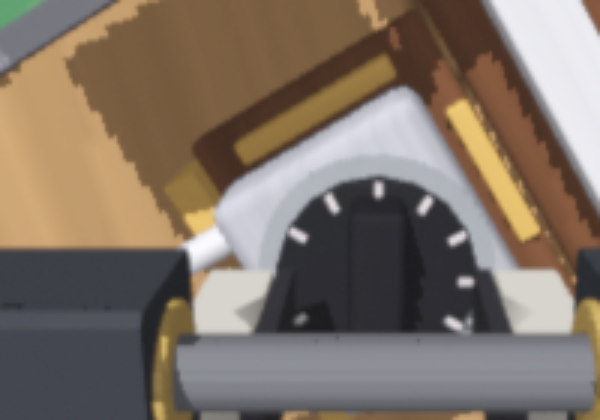

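Emit:
jog_arm:
  commands:
    - [0,0,-7,0]
    - [0,0,-6,0]
    - [0,0,0,0]
    - [0,0,0,0]
    - [0,0,0,0]
    - [0,0,0,0]
    - [0,0,0,0]
    - [0,0,0,0]
    - [0,0,0,0]
    - [0,0,0,0]

```text
clock: 9.82
tool_pos: [0.5229, -0.0875, 0.0516]
orientation: [180.0, -0.0, 74.4]
force: [0.2, 0.7, -0.5]
opening: 0.0359
```

Emit:
jog_arm:
  commands:
    - [0,0,0,0]
    - [0,0,0,0]
    - [0,0,0,0]
    - [0,0,0,0]
    - [0,0,0,0]
    - [0,0,0,0]
    - [0,0,0,0]
    - [0,0,0,0]
    - [0,0,0,0]
    - [0,0,0,0]
  fingers: 6

```text
clock: 10.65
tool_pos: [0.5226, -0.0875, 0.0515]
orientation: [-180.0, 0.0, 74.4]
force: [-2.0, -0.1, 2.5]
opening: 0.0116
```

Gripped (11.6 mm). Turn clockwise 59–60°.

Emit:
jog_arm:
  commands:
    - [0,0,0,-5]
    - [0,0,0,-6]
    - [0,0,0,-6]
    - [0,0,0,-6]
    - [0,0,0,-6]
    - [0,0,0,-6]
    - [0,0,0,-6]
    - [0,0,0,-6]
    - [0,0,0,-6]
    - [0,0,0,-6]

```text
clock: 11.48
tool_pos: [0.5225, -0.0869, 0.0515]
orientation: [-180.0, 0.0, 15.1]
force: [-3.7, 5.1, 3.3]
opening: 0.0116
```

Emit:
jog_arm:
  commands:
    - [0,0,0,0]
    - [0,0,0,0]
    - [0,0,0,0]
    - [0,0,0,0]
    - [0,0,0,0]
    - [0,0,0,0]
    - [0,0,0,0]
    - [0,0,0,0]
    - [0,0,0,0]
    - [0,0,0,0]

```text
clock: 12.32
tool_pos: [0.523, -0.0875, 0.0515]
orientation: [180.0, -0.0, 15.5]
force: [-0.3, 2.2, 0.1]
opening: 0.0117
```

Emit:
jog_arm:
  commands:
    - [0,0,0,0]
    - [0,0,0,0]
    - [0,0,0,0]
    - [0,0,0,0]
    - [0,0,10,0]
    - [0,0,20,0]
    - [0,0,30,0]
    - [8,2,40,0]
    - [16,4,41,0]
    - [16,4,41,0]
  fingers: 40

```text
clock: 13.15
tool_pos: [0.5609, -0.0781, 0.2322]
orientation: [180.0, -0.1, 15.4]
force: [1.5, -0.2, -0.9]
opening: 0.0399
```

Emit:
jog_arm:
  commands:
    - [0,0,0,0]
    - [0,0,0,0]
    - [0,0,0,0]
    - [0,0,0,0]
    - [0,0,0,0]
    - [0,0,0,0]
    - [0,0,0,0]
    - [0,0,0,0]
    - [0,0,0,0]
    - [0,0,0,0]

```text
clock: 13.98
tool_pos: [0.561, -0.078, 0.2287]
orientation: [180.0, 0.0, 15.4]
force: [0.9, -0.5, -1.6]
opening: 0.0404
```

Run:
```python
from h import *
im,K,C=snap("wrist","w6.png");o=get_obs();print(o["clock"],o["tool_pos"],o["orientation"],o["force"],o["joint_pos"])
cv2.imwrite("pics/w6z.png",cv2.resize(im[110:260,130:330],None,fx=4,fy=4,interpolation=cv2.INTER_CUBIC)[:,:,::-1][:600])
```

```text
14.0333 [ 0.56105595 -0.07792708  0.22875378] [1.79998878e+02 8.57264429e-03 1.54517185e+01] [-0.46772016  0.18571624  0.28264621] [ 1.18856454e+01  1.02915059e+01 -1.30834725e+01  1.80114045e-03
 -6.66335079e+01  9.35653587e+01]
```

View pics/w6z.png

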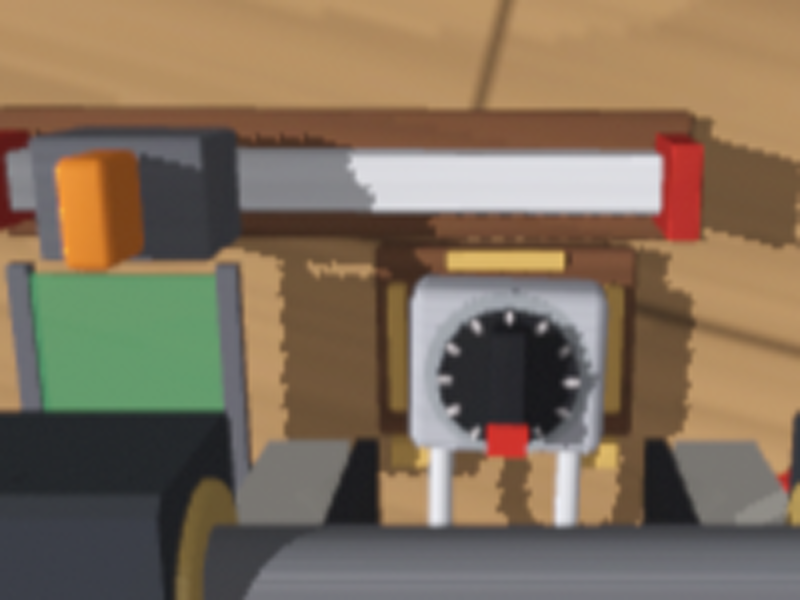

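Emit:
jog_arm:
  commands:
    - [-10,-3,0,-7]
    - [-10,-3,0,-7]
    - [-10,-3,0,-7]
    - [-10,-3,0,-7]
    - [-10,-3,0,-7]
    - [-10,-3,0,-7]
    - [-10,-3,0,-7]
    - [-10,-3,0,-7]
    - [-10,-2,0,-7]
    - [-10,-2,0,-7]

```text
clock: 14.87
tool_pos: [0.4606, -0.1061, 0.2289]
orientation: [-180.0, -0.0, -54.9]
force: [-0.3, -0.2, 0.3]
opening: 0.0398
```

Emit:
jog_arm:
  commands:
    - [-6,0,-5,-7]
    - [0,0,-10,-7]
    - [0,0,-15,-6]
    - [0,0,-15,0]
    - [0,0,-5,0]
    - [0,0,0,0]
    - [0,0,0,0]
    - [0,0,0,0]
    - [0,0,0,0]
    - [0,0,0,0]
  fingers: 26

```text
clock: 15.7
tool_pos: [0.4555, -0.1059, 0.1795]
orientation: [-179.9, -0.0, -74.5]
force: [0.1, 0.4, 0.7]
opening: 0.0261
```

Run:
```python
from h import *
im,K,C=snap("wrist","w7.png");o=get_obs();print(o["clock"],o["tool_pos"],o["orientation"],o["force"],o["joint_pos"])
cv2.imwrite("pics/w7z.png",cv2.resize(im[110:260,150:350],None,fx=4,fy=4,interpolation=cv2.INTER_CUBIC)[:,:,::-1][:600])
print(proj(K,C,(.4553,-.1058,.029)))
```

```text
15.75 [ 0.45539556 -0.10590336  0.17937737] [-1.79946239e+02 -8.70219771e-03 -7.45421563e+01] [ 1.01713236 -0.2617467  -0.12680546] [ 1.11315286e+01  2.92697990e+00 -2.85704277e+01  5.42359184e-03
 -5.84483279e+01  4.32348344e+00]
[257.5743957  180.95624059]
```

View pics/w7z.png

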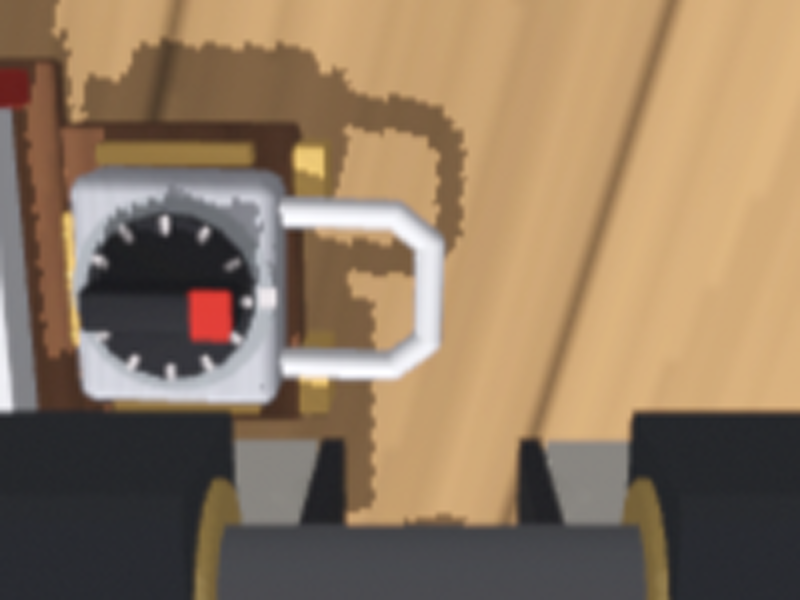

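Emit:
jog_arm:
  commands:
    - [0,0,-15,0]
    - [0,0,-25,0]
    - [0,0,-25,0]
    - [0,0,-25,0]
    - [0,0,-20,0]
    - [0,0,-15,0]
    - [0,0,0,0]
    - [0,0,0,0]
    - [0,0,0,0]
    - [0,0,0,0]
  fingers: 18

```text
clock: 16.58
tool_pos: [0.4561, -0.1058, 0.0551]
orientation: [-179.9, -0.0, -74.5]
force: [0.2, 0.4, -0.6]
opening: 0.0182
```

Run:
```python
from h import *
im,K,C=load("w7.png");_,K2,C2=load("d3.png");_,K1,C1=load("s3.png")
print(tri(ray(K,C,257,182),ray(K2,C2,230+183/5,170+349/5)),tri(ray(K,C,257,182),ray(K2,C2,230+183/5,170+349/5),ray(K1,C1,180+312/5,160+115/5)))
im,K,C=snap("wrist","w8.png");o=get_obs();print(o["clock"],o["tool_pos"],o["orientation"],o["force"],o["opening"])
im1,K,C=snap("scene","s8.png");im2,K,C=snap("side","d8.png")
B=cv2.resize(im2[160:260,220:340],None,fx=3.33,fy=3.33,interpolation=cv2.INTER_CUBIC)
W=cv2.resize(im[130:270,172:340],None,fx=333/140,fy=333/140)
cv2.imwrite("pics/m8.png",np.hstack([B[:333],W[:333]])[:,:,::-1])
```

```text
(array([ 0.45457985, -0.10361259,  0.03084566]), [np.float64(0.0016463898737286205), np.float64(0.001646389873728628)]) (array([ 0.4536891 , -0.10140576,  0.02921808]), [np.float64(0.0035581907747210244), np.float64(0.0008012904907058438), np.float64(0.0037318875774881924)])
16.6333 [ 0.45600133 -0.10580937  0.05505149] [-1.79867948e+02 -1.75290791e-02 -7.45416662e+01] [ 0.00564921  0.22211127 -0.14626332] 0.017930749764743258
```

View pics/m8.png

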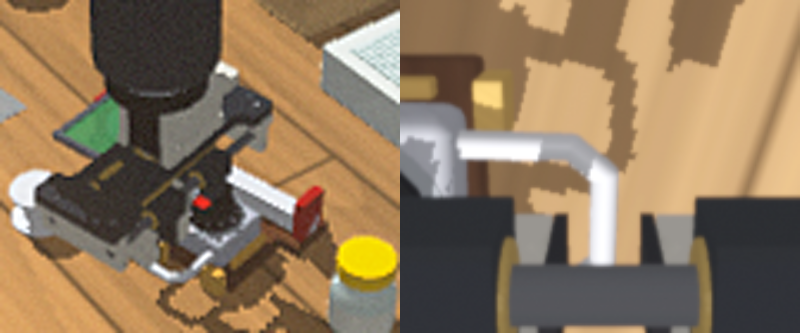

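Emit:
jog_arm:
  commands:
    - [0,0,-12,0]
    - [0,0,-12,0]
    - [0,0,-10,0]
    - [0,0,-7,0]
    - [0,0,0,0]
    - [0,0,0,0]
    - [0,0,0,0]
    - [0,0,0,0]
    - [0,0,0,0]
    - [0,0,0,0]

```text
clock: 17.57
tool_pos: [0.4554, -0.1059, 0.0133]
orientation: [-180.0, -0.0, -74.5]
force: [-1.0, -0.4, 0.3]
opening: 0.0174
```

Emit:
jog_arm:
  commands:
    - [0,0,0,0]
    - [0,0,0,0]
    - [0,0,0,0]
    - [0,0,0,0]
    - [0,0,0,0]
    - [0,0,0,0]
    - [0,0,0,0]
    - [0,0,0,0]
    - [0,0,0,0]
    - [0,0,0,0]
  fingers: 3

```text
clock: 18.4
tool_pos: [0.4555, -0.1059, 0.013]
orientation: [-180.0, -0.0, -74.5]
force: [1.9, -1.8, 1.2]
opening: 0.0072
```

Emit:
jog_arm:
  commands:
    - [-2.4,-0.66,0,0]
    - [-2.4,-0.66,0,0]
    - [-2.4,-0.66,0,0]
    - [-2.4,-0.66,0,0]
    - [-2.4,-0.66,0,0]
    - [-2.4,-0.66,0,0]
    - [-2.4,-0.66,0,0]
    - [-1.9,-0.6,0,0]
    - [0,0,0,0]
    - [0,0,0,0]

```text
clock: 19.23
tool_pos: [0.4359, -0.1112, 0.0128]
orientation: [180.0, 0.0, -74.6]
force: [-0.1, 0.7, 1.1]
opening: 0.007
```

Emit:
jog_arm:
  commands:
    - [-1,-0.3,0,0]
    - [-1,-0.3,0,0]
    - [0,0,0,0]
    - [0,0,0,0]
    - [0,0,0,0]
    - [0,0,0,0]
    - [0,0,0,0]
    - [0,0,0,0]
    - [0,0,0,0]
    - [0,0,0,0]

```text
clock: 20.07
tool_pos: [0.4358, -0.1115, 0.0131]
orientation: [-179.9, -0.0, -74.5]
force: [6.0, 0.6, -1.8]
opening: 0.007
```

Emit:
jog_arm:
  commands:
    - [0,0,0,0]
    - [0,0,0,0]
    - [0,0,0,0]
    - [0,0,0,0]
    - [0,0,10,0]
    - [0,0,25,0]
    - [0,0,30,0]
    - [0,0,35,0]
    - [0,0,40,0]
    - [10,3,30,0]
  fingers: 18

```text
clock: 20.9
tool_pos: [0.4428, -0.1092, 0.1856]
orientation: [-180.0, 0.0, -74.6]
force: [1.3, -1.2, -0.1]
opening: 0.0181
```

Emit:
jog_arm:
  commands:
    - [5,1,0,-7]
    - [5,1,0,-7]
    - [5,1,0,-7]
    - [5,1,0,-7]
    - [5,1,0,-7]
    - [5,2,0,-7]
    - [5,2,0,-7]
    - [5,2,0,-7]
    - [5,2,0,-7]
    - [5,2,0,-7]
  fingers: 78

```text
clock: 21.73
tool_pos: [0.4938, -0.0938, 0.1824]
orientation: [180.0, -0.1, -144.9]
force: [0.9, 0.2, 0.8]
opening: 0.0763
```

Emit:
jog_arm:
  commands:
    - [10,3,0,-7]
    - [10,3,0,-7]
    - [6,2,0,-6]
    - [0,0,0,0]
    - [0,0,0,0]
    - [0,0,0,0]
    - [0,0,0,0]
    - [0,0,0,0]
    - [0,0,0,0]
    - [0,0,0,0]

```text
clock: 22.57
tool_pos: [0.5202, -0.0858, 0.183]
orientation: [-180.0, 0.0, -164.5]
force: [-0.4, -0.3, -0.2]
opening: 0.0778
```

Run:
```python
from h import *
im,K,C=snap("wrist","w9.png");o=get_obs();print(o["clock"],o["tool_pos"],o["orientation"],o["force"],o["joint_pos"].round(1),o["opening"])
cv2.imwrite("pics/w9z.png",cv2.resize(im[110:260,150:350],None,fx=4,fy=4,interpolation=cv2.INTER_CUBIC)[:,:,::-1][:600])
print(proj(K,C,(.521,-.0878,.048)))
im2,K,C=snap("side","d9.png")
cv2.imwrite("pics/d9z.png",cv2.resize(im2[160:260,220:340],None,fx=5,fy=5,interpolation=cv2.INTER_CUBIC)[:,:,::-1])
```

```text
22.6167 [ 0.52025722 -0.08579532  0.18295841] [ 1.79999606e+02  9.09116167e-03 -1.64526448e+02] [-0.26623094  0.25193646  0.89440474] [ 12.    8.6 -21.5  -0.  -59.9 -86.5] 0.07794840506650608
[255.57790717 183.98996058]
```

View pics/w9z.png

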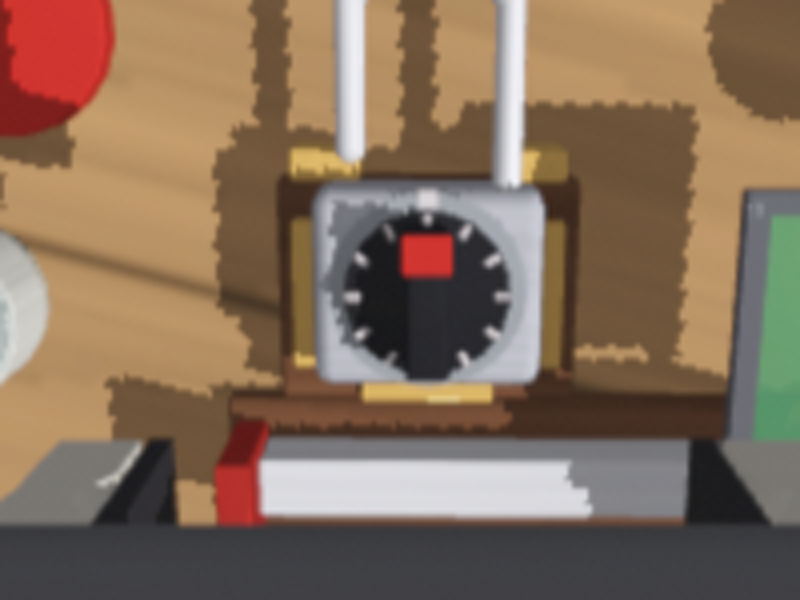

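View pics/d9z.png

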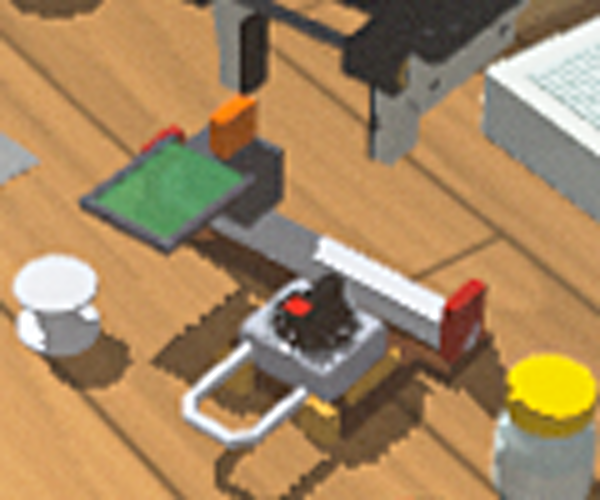

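Run:
```python
from h import *
im,K,C=load("w9.png")
F=lambda x,y,z:onz(K,C,150+x/4,110+y/4,z)
a=np.radians(15.4);u=np.array([np.cos(a),np.sin(a)]);v=np.array([-u[1],u[0]])
L,Rr=F(316,300,.042),F(542,300,.042);T=F(429,183,.042);B=F(429,383,.042);D=F(427,295,.048)
print("width",np.linalg.norm(L-Rr),"ctr",(L+Rr)/2,"len",np.linalg.norm(T-B),"ctr",(T+B)/2,"disc",D)
_,K2,C2=load("d9.png");c=onz(K2,C2,220+215/5,160+428/5,.029);_,K3,C3=load("d3.png");c0=onz(K3,C3,230+183/5,170+349/5,.029)
print("crown",c,"before",c0,"dist to disc u",(D[:2]-c[:2])@u, "moved",(c0-c)[:2]@u)
```

```text
width 0.06282311991043323 ctr [ 0.52298319 -0.08536017  0.042     ] len 0.05671808123717159 ctr [ 0.51896995 -0.08647759  0.042     ] disc [ 0.52039942 -0.08664258  0.048     ]
crown [ 0.43448013 -0.11277149  0.029     ] before [ 0.45470801 -0.10066154  0.029     ] dist to disc u 0.08977308584938018 moved 0.02271748640755418
```

Emit:
jog_arm:
  commands:
    - [0,-0.7,-15,0]
    - [0,0,-25,0]
    - [0,0,-25,0]
    - [0,0,-25,0]
    - [0,0,-25,0]
    - [0,0,-18,0]
    - [0,0,-12,0]
    - [0,0,-6,0]
    - [0,0,-5,0]
    - [0,0,0,0]

```text
clock: 23.5
tool_pos: [0.5202, -0.0865, 0.0264]
orientation: [180.0, -0.0, -164.5]
force: [-0.5, 0.4, -0.4]
opening: 0.078
```

Run:
```python
from h import *
im,K,C=snap("wrist","w10.png");o=get_obs();print(o["clock"],o["tool_pos"],o["orientation"],o["force"],o["opening"])
im2,K,C=snap("side","d10.png");im1,K,C=snap("scene","s10.png")
B=cv2.resize(im2[150:250,220:340],None,fx=3.33,fy=3.33,interpolation=cv2.INTER_CUBIC)
A=cv2.resize(im1[140:240,180:300],None,fx=3.33,fy=3.33,interpolation=cv2.INTER_CUBIC)
cv2.imwrite("pics/m10.png",np.hstack([A,B])[:,:,::-1])
```

```text
23.55 [ 0.52057171 -0.0864497   0.02700568] [-1.79995086e+02  2.51702280e-04 -1.64542471e+02] [0.06053262 0.66214476 0.72431972] 0.07833048001437178
```

View pics/m10.png

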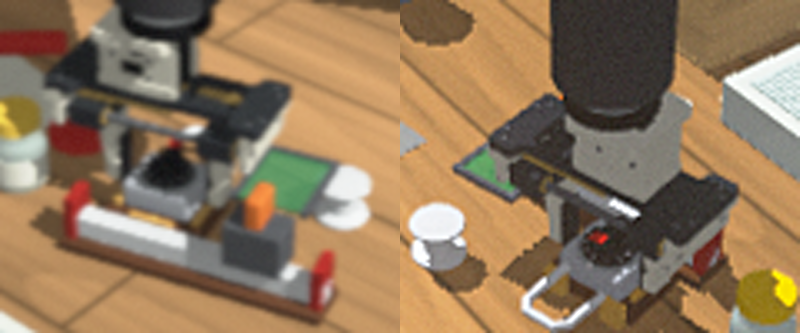

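View pics/w10.png

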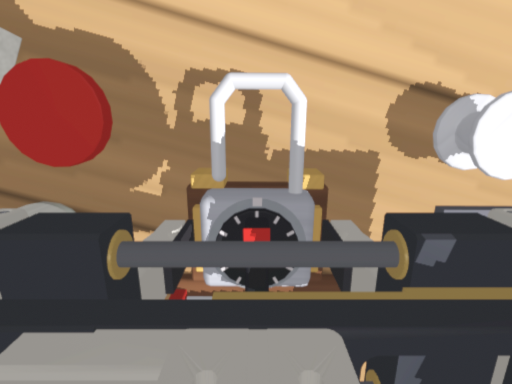

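Lock is centred between the fingers, no contact, and the shackle is visibly out with the pointer at the mark. Close and lift.

Emit:
jog_arm:
  commands:
    - [0,0,0,0]
    - [0,0,0,0]
    - [0,0,0,0]
    - [0,0,0,0]
    - [0,0,0,0]
    - [0,0,0,0]
    - [0,0,0,0]
    - [0,0,0,0]
    - [0,0,0,0]
    - [0,0,0,0]
  fingers: 50

```text
clock: 24.48
tool_pos: [0.5208, -0.0864, 0.0274]
orientation: [-180.0, 0.1, -164.5]
force: [-1.6, -0.4, 5.9]
opening: 0.0639
```

Emit:
jog_arm:
  commands:
    - [0,0,2,0]
    - [0,0,4,0]
    - [0,0,6,0]
    - [0,0,10,0]
    - [0,0,15,0]
    - [0,0,15,0]
    - [0,0,15,0]
    - [0,0,15,0]
    - [0,0,15,0]
    - [0,0,15,0]

```text
clock: 25.32
tool_pos: [0.5194, -0.0866, 0.1401]
orientation: [180.0, -0.1, -164.6]
force: [0.4, -0.5, -4.0]
opening: 0.0638
```

Emit:
jog_arm:
  commands:
    - [0,0,15,0]
    - [0,0,15,0]
    - [0,0,15,0]
    - [0,0,15,0]
    - [0,0,10,0]
    - [0,0,5,0]
    - [0,0,0,0]
    - [0,0,0,0]
    - [0,0,0,0]
    - [0,0,0,0]

```text
clock: 26.15
tool_pos: [0.5198, -0.0865, 0.2128]
orientation: [180.0, -0.1, -164.6]
force: [0.5, 0.5, -3.8]
opening: 0.0634
```

Run:
```python
from h import *
im,K,C=snap("wrist","w11.png");o=get_obs();print(o["clock"],o["tool_pos"],o["orientation"],o["force"],o["opening"])
im2,K,C=snap("side","d11.png");im1,K,C=snap("scene","s11.png")
B=cv2.resize(im2[100:250,220:340],None,fx=3.33,fy=3.33,interpolation=cv2.INTER_CUBIC)
A=cv2.resize(im1[90:240,180:300],None,fx=3.33,fy=3.33,interpolation=cv2.INTER_CUBIC)
cv2.imwrite("pics/m11.png",np.hstack([A,B])[:,:,::-1])
```

```text
26.2 [ 0.51988326 -0.0864802   0.21294403] [ 1.79983895e+02 -9.58977053e-02 -1.64556049e+02] [ 0.34816011 -0.06416128 -3.89697196] 0.06390374142349502
```

View pics/m11.png

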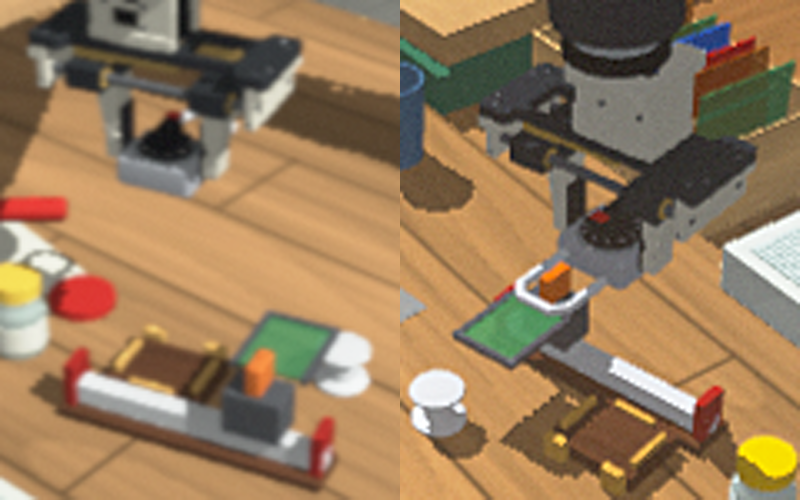

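View pics/w11.png

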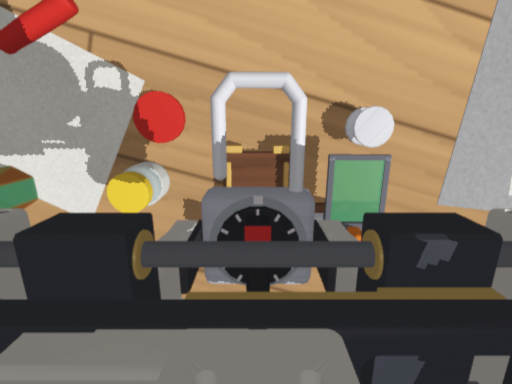

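```bash
python3 -c "
from plant import *
o=get_obs();print(o['tool_pos'],o['qvel'].round(3),o['opening'])
print(close_job())"
```

```text
[ 0.52014713 -0.08650198  0.21324391] [ 0.037 -0.185  0.186 -0.    -0.018 -0.133] 0.06389978554136884
the job is handed in; nothing more can be done
None
```

The job is handed in with the opened lock held still about 20 cm above the bench. It took about 26 s of the 72 s allowed.

- **Guard:** I gripped the orange grip and slid the guard until it pressed on the far stop with about 40 N (wrist force). The gripper travelled about 107 mm. The camera put the guard at 108 mm, measured from the lock's centre, which has up to 2 mm of play. That is slightly under the nominal 110 mm but above the limits.
- **Dial:** I turned it 59° clockwise. In the wrist pictures the red pointer lines up with the white mark.
- **Shackle:** I pulled the crown until the force rose to about 6 N. The crown then measured 88 to 90 mm from the lock's centre, against 70 mm shut, so it is out about 18 mm. The last picture shows one leg clear of its hole.
- **Lift:** I gripped the body across its sides. The finger opening reads 63.9 mm, matching the 64 mm body, and the wrist carries a steady 3.9 N. The lock's underside is at about 0.20 m by arithmetic from the tool height. The dock is empty and clear below it, and the guard is still at the stop.

The spool, lid and jar look unmoved in the last pictures, and I made no contact with any other bench item. I did not measure their positions again at the end. No check failed. The only other disagreement was 2 to 4 mm between camera views on the crown's position, which the grasp tolerated.

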